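Rock a jammed filter cube out of its dock

TASK

Press the red knob of the grey dock fully down, turn it clockwise as far as it goes so that its steel tongue swings off the filter cube, and let it spring back up. Then grip the black filter cube and, with it still down in its seat, rock it firmly to one side and to the other until both stiff blue jaws have been pushed open; do not pry the jaws with the fingers. Finally lift the cube straight up a few centimetres and finish while holding it there, upright and still, just clear above its seat, leaving everything else on the bench undisturbed.

Things in the scene. Friction and masses are not known exactly. Their poses are not given: they have to be found in the camera images.
- dock: Grey dock fixed to the bench; base plate 176 (x) x 96 (y) x 8 mm. Origin on the bench below the centre of the cube's seat; x points from the knob to the cube (within 0.4 rad of the world's x), z up; plate from x = -129 to +47 mm. Carries the keel slot (13 mm wide, walls to z = 18 mm), two blue jaws and, on its axis at x = -100 mm, the knob on a round housing 40 mm wide, 51 mm high.
- seat (a point): Floor of the keel slot, at dock x = y = 0, z = 8 mm: here the underside of the cube's keel rests. (Around: the microscope and its joystick stand at the bench's left, y over 0.33 m; a telephone at the right, y below -0.13 m; a monitor behind, x over 0.7 m. Cross over from the left at a height of about 0.3 m, close to the robot.)
- knob_grip (a point): Middle of the red grip bar, on the knob's vertical axis; goes down and turns with the knob. The bar is 36 mm long (along the dock's x at the start), 12 mm wide, 20 mm high, its top 91 mm above the bench, and stands on a black disc 38 mm wide. Grip it across the 12 mm from above.
- knob (a joint): Press of the knob in m: 0 up (sprung: 3 N to start, 7 N fully down), 0.008 fully down. At turn 0 it can only be turned while pressed more than about 0.006; past about 1 rad of turn it springs up again when let go.
- cam (a joint): Turn of knob and steel tongue in rad, clockwise seen from above. 0: locked, the tongue (reaching 60 mm from the knob's axis, 10 mm wide, underside 53 mm above the bench) lies over the end of the cube's nearer trunnion. 1.4: end stop, tongue swung aside to the dock's -y. Light friction, stays where left.
- open_left (a joint): Opening in m of the jaw on the dock's +y side: slides to the dock's +y; 0 closed, 0.005 its stop. Stiff: about 6 N to move, stays where it is pushed. Open enough for lifting from about 0.0035 on.
- open_right (a joint): The same for the jaw on the dock's -y side, which slides to the dock's -y.
- jaw_left: The two blue posts of the jaw on the +y side, 8 x 6 mm at dock x = +30 and -30 mm, tops 56.5 mm above the bench, inner faces 5.3 mm from the middle when closed; a lip at each top reaches 3 mm in over the cube's trunnion: no lifting while a jaw is closed. Origin at the dock's origin when closed. A steel bar 16 mm high joins them 35 mm out.
- jaw_right: Its mirror image on the -y side.
- cube: Black filter cube on an aluminium foot, 0.18 kg; origin under the foot, axes as the dock's. Round keel along x, 12 mm thick, axis at z = 6 mm: it rocks about this. Black cube 36 x 36 mm, z = 16 to 52 mm: grip its upper half across y. Brass trunnions 10 mm square at z = 38 mm reach x = +37 and -46 mm, snug between the jaws: a tilt of 0.16 rad about x moves them 5 mm and opens that jaw.
- bottle: bystander: small bottle with blue cap, 43 mm across, 88 mm high; origin under its centre
- tape: bystander: green tape roll, 62 mm across, 19 mm high, lying flat; origin under its centre
- timer: bystander: white bench timer 62 x 66 x 25 mm; origin under its centre
- objective: bystander: standing microscope objective, 29 mm across, 50 mm high; origin under its centre
- mouse: bystander: black computer mouse 112 x 62 x 33 mm; origin under its centre
- tube_50_3: bystander: standing clear tube with blue cap, 34 mm across, 114 mm high; origin under its centre
- dish_wide: bystander: clear dish 64 mm across, 15 mm high; origin under its centre
Not all that is in view belongs to the job. Leave any green look-alike of the cube alone.

How it is judged (in metres and radians):
On the way, in this order (a step that is already met when the one before it is completed fails the run):
1. the knob is held pressed down and is being turned clockwise (value of joint knob above 0.005 m and value of joint cam above 0.2 rad), for 0.05 s.
2. the knob is turned clockwise to its end and has sprung back up, the cube still locked in by both jaws (value of joint cam above 1.1 rad and value of joint knob below 0.003 m), for 0.1 s.
3. rocked with its keel in the seat, the cube has pushed one jaw open (value of joint any of open_left, open_right above 0.0025 m and angle between cube's own z axis and vertical above 0.05 rad and z of cube in the frame of seat below 0.008 m), for 0.1 s.
4. rocked the other way, still in the seat, it has pushed the other jaw open too (value of joint each of open_left, open_right above 0.0025 m and angle between cube's own z axis and vertical above 0.05 rad and z of cube in the frame of seat below 0.008 m), for 0.1 s.
At the end, for the whole second after the job is handed in: The fingers hold the cube 15 to 80 mm above its seat, within 30 mm sideways, within 0.15 rad of upright, still (under 20 mm/s) and touching no part of the dock; the knob stays turned (over 1.05 rad) and up (within 3 mm), both jaws at least 2 mm open (z of cube in the frame of seat between 0.015 and 0.08 m and horizontal distance between cube and seat below 0.03 m and angle between cube's own z axis and vertical below 0.15 rad and linear speed of cube below 0.02 m/s and contact force between cube and dock below 0.1 N and contact force between the fingers and cube above 1 N and value of joint cam above 1.05 rad and value of joint knob below 0.003 m and value of joint each of open_left, open_right above 0.002 m); the arm keeps its last pose, push and grip.
It fails at once if the fingers push a jaw (over 4 N) (contact force between the fingers and jaw_left above 4 N or contact force between the fingers and jaw_right above 4 N).
It fails at once if a bystander is moved more than 30 mm (distance of any of bottle, tape, timer, objective, mouse, tube_50_3, dish_wide from where it was at the start of the episode above 0.03 m).
It also fails if it takes over 58 s, if anything falls off the work surface, if the arm or the gripper's body presses on something with over 40 N, if the wrist force passes 120 N, or if a joint passes its speed limit or range.

ROBOT

A 6-joint arm with a two-finger parallel gripper is mounted at the origin on a cart in front of the work surface, level with it; the furniture and walls round the work are solid. World frame = base frame: x ahead of the robot, y to its left, z up, the work surface at z = 0. Lengths are in mm, angles in rad, forces in N, time in s.
With the tool pointing down it reaches from about 350 to 875 mm from the base axis. Payload 4.2 kg.
Tool frame: the origin (TCP) lies midway between the tips of the shut fingers; the grasp point (between the pads) lies 19 mm behind it (arm.hold_point_z is the distance from the TCP to the grasp point, in mm); z points along the fingers, y is the line along which they close (so a half turn about z gives the same grasp; the last joint's range is limited). The gripper opens to 85 mm and grips with 20 to 120 N. Pads are 22 mm wide; open, the fingers measure 114 mm over their backs; the gripper's body (76 mm by 85 mm) begins 54 mm behind the grasp point. The pads swing forward as they close: fully open they stand 13 mm farther back than shut.
Start: joints at [1.425, 0.385, 0.008, 0, -1.194, -0.259], TCP at [246.113, 574.48, 231.312] pointing down, gripper open.
Joint ranges: [-3.14, 3.14], [-1.21, 2.06], [-1.07, 1.41], [-3.16, 2.05], [-2.99, -0.16], [-3.1, 3.1]. Speed limits (rad/s): [2.79, 2.79, 3.14, 3.14, 3.14, 3.14].

INTERFACE

Orientations are given as a unit quaternion [x, y, z, w].
In Python, from bench import arm, vision gives the robot as it stands. The module is installed in compiled form; this text tells all that it offers.
- The arm moves only by the tool servo_tool, never from a script. Its argument "plan" is a list of rows, each a list of 7 numbers: the shift along the world's x, y, z each as a share of 300 mm, from -1 to 1, then the turn, a rotation vector about the world's x, y, z each as a share of 2 rad, from -1 to 1, then the opening, from 0 (shut) to 1 (fully open). A call has 1 to 20 rows; each row shifts and turns the commanded pose from where the row before left it; what a row does not reach is not made up. A row lasts 1/8 s, in which the tool goes at most 62.5 mm and 10.7 degrees, less where a joint would pass 70% of its speed; a pose out of reach is approached as far as the arm can. A call with a number of a shift or a turn outside -1 to 1 is refused whole. A call with a gripper value outside its range is refused whole. The fingers move at their own pace and stop on an object; the grip force is fixed at half the most. Time passes only in rows, so rows that do not move let the fingers close. It gives the time, the measured TCP pose, the force, the opening and the grip force at its end, in the units of the state.
- arm.read_state(): the state, without advancing time (a new reading comes with each control period).
- vision.get_image(name): name is "side" or "top" or "wrist"; returns a dict with "image" (384x512x3 uint8, red, green, blue), "z_map" (384x512 float32, mm along the optical axis (not along the pixel's ray), 0 where there is no reading), "K" (3x3 intrinsics, pixels), "world_to_cam" (4x4, takes a point from world to camera coordinates); the wrist camera has in their place "mount" (4x4, takes a point from camera to tool coordinates, whose origin is the TCP and whose axes are the flange's). Camera axes: x right, y down, z forward; pixel columns grow to the right and rows downward; lengths in mm; the calibration is good to about 2 mm. A picture is of the moment at which its call begins: read the wrist's pose just before it.
- arm.job_done(): hands the job in; it is judged then, once.
The state is a dict: "clock": time; "joints": joint angles; "joint_vel": joint speeds; "joint_efforts": joint torques, N m; "position": TCP position; "ee_rot": TCP orientation; "contact_force": force on the tool from outside, world axes, zero at the start; "wrist_torque": the same for the moment, N m; "gripper_width": finger opening in mm; "grasp_force": force on a finger pad.
Only numpy, scipy, OpenCV 4.12 (cv2) and the standard library are available. Lean on these libraries where they do the work, as an engineer would, in place of code of your own. Each camera call takes 0.05 s, during which the arm holds its last target. There are 200 camera calls.

## Working session

There is one attempt and no reset: what is moved stays moved. The work goes in short steps, Python scripts to look and compute and a tool call to move; the robot and the scene stay as the last step left them, time stands still between calls to the robot, and variables do not carry over. Pictures are saved under pics/ and viewed, at most 10 in all, crops included, and the job is handed in when it is done.

Besides the shell and the picture viewer there is one more tool, called as name(argument=value, ...) on one line, values as JSON. servo_tool: Moves the arm, as the interface text tells. Its arguments: {"type":"object","properties":{"plan":{"type":"array"}},"required":["plan"]}

```bash
mkdir -p pics; cat > h.py <<'E'
import numpy as np, cv2
from bench import arm, vision
def save(n,im): cv2.imwrite(f'pics/{n}.png',cv2.cvtColor(im,cv2.COLOR_RGB2BGR))
def pts(d):
    z=d['z_map'];K=d['K'];v,u=np.mgrid[:384,:512]
    P=np.stack([(u-K[0,2])/K[0,0]*z,(v-K[1,2])/K[1,1]*z,z],-1)
    T=np.linalg.inv(d['world_to_cam']); return P@T[:3,:3].T+T[:3,3]
def ray(d,u,v,h):
    T=np.linalg.inv(d['world_to_cam']);r=T[:3,:3]@np.linalg.inv(d['K'])@np.array([u,v,1.]);o=T[:3,3]
    return o+r*(h-o[2])/r[2]
E
python3 - <<'E'
from h import *
s=arm.read_state();print(s)
ims=[]
for n in('top','side'):
    d=vision.get_image(n);np.savez(f'{n}.npz',**d);ims.append(d['image'])
    print(n,d['K'].tolist(),d['world_to_cam'].round(3).tolist())
    P=pts(d);h=cv2.cvtColor(d['image'],cv2.COLOR_RGB2HSV)
    m=((h[...,0]<8)|(h[...,0]>172))&(h[...,1]>140)&(h[...,2]>80)
    c,l,st,ce=cv2.connectedComponentsWithStats(m.astype(np.uint8))
    for i in range(1,c):
        if st[i,4]>15: print(st[i],ce[i].round(1),np.median(P[l==i],0).round(1))
save('a',cv2.resize(ims[0],(800,600)));save('b',cv2.resize(ims[1],(800,600)))
E
```

```text
{'clock': 0.0, 'joints': array([ 1.42460445e+00,  3.85592878e-01,  6.62545529e-03, -4.98764345e-04,
       -1.19400699e+00, -2.58598952e-01]), 'joint_vel': array([ 0.00036022,  0.00096108,  0.00029294, -0.00082123,  0.00025743,
       -0.0004285 ]), 'joint_efforts': array([ 1.06273109e-05, -3.92287123e+01,  1.88398308e+01,  4.18614417e+00,
       -4.64095589e-03,  3.90541018e-06]), 'position': array([245.89466855, 573.96046809, 230.19955294]), 'ee_rot': array([ 9.79568765e-01, -2.01106428e-01, -1.70246418e-04,  1.10034152e-03]), 'contact_force': array([-0.01055806,  0.17812418,  0.42081336]), 'wrist_torque': array([0.0327246 , 0.05103331, 0.0108309 ]), 'grasp_force': 0.0, 'gripper_width': 85.34311669357}
top [[376.0078593462032, 0.0, 255.51410493312676], [0.0, 376.0078593462032, 196.76375362321303], [0.0, 0.0, 1.0]] [[0.016, -1.0, 0.026, -69.433], [-0.99, -0.019, -0.137, 539.301], [0.138, -0.024, -0.99, 1126.951], [0.0, 0.0, 0.0, 1.0]]
[ 352   53   46   44 1443] [374.2  74.1] [ 888.6 -395.9  165.9]
[355 197   7  22 109] [358.1 207.6] [ 514.6 -386.8   12.7]
[240 201   5  12  47] [241.8 206.8] [502.1 -19.2  89.7]
[361 244  20   7  76] [370.5 246.9] [ 392.3 -422.4   15. ]
side [[381.57132453199705, 0.0, 251.22729178522894], [0.0, 381.57132453199705, 190.48590261781266], [0.0, 0.0, 1.0]] [[0.98, -0.199, -0.024, -547.264], [-0.139, -0.592, -0.794, 121.594], [0.144, 0.781, -0.607, 1118.952], [0.0, 0.0, 0.0, 1.0]]
[278 126   9   4  17] [282.5 127. ] [774.6 415.7  30.8]
[229 186  12   9  69] [234.5 190. ] [505.  -23.7  82.8]
[ 403  219   67   47 2160] [436.3 242.2] [ 884.8 -415.6  165.5]
[252 302  30  14 201] [266.6 308.7] [ 515.  -393.4   13.2]
[211 320   8  27 180] [214.9 333.1] [ 390.8 -430.4   14.5]
```

View pics/a.png

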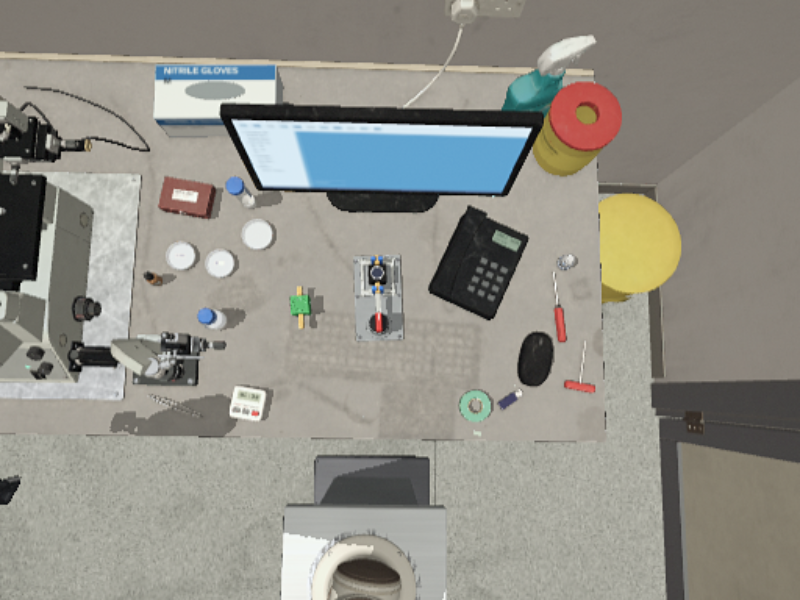

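View pics/b.png

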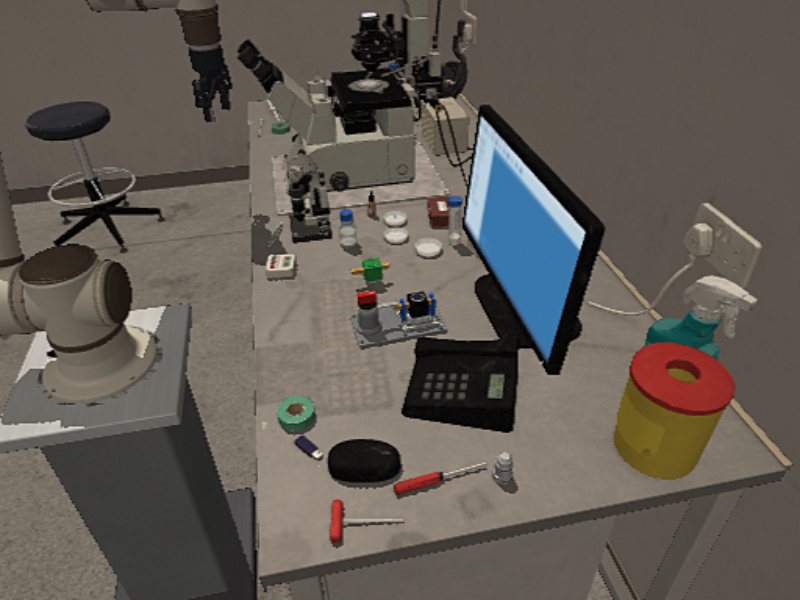

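The top view (800x600) shows the dock at (378,298), with the red knob at (378,323) and the black cube at (377,275). The green look-alike is at (300,306) and the telephone is to the right. The side view shows the knob at (367,298), the cube at (418,303) and nothing tall next to the dock. I'll do one numeric pass, then move above the dock for wrist views.

```bash
python3 - <<'E'
from h import *
D={n:dict(np.load(n+'.npz')) for n in('top','side')}
box={'top':(225,262,160,222),'side':(222,290,180,225)}
for n,d in D.items():
    P=pts(d);h=cv2.cvtColor(d['image'],cv2.COLOR_RGB2HSV);a,b,c0,e=box[n]
    W=np.zeros((384,512),bool);W[c0:e,a:b]=1
    for nm,m,z in(('blue',(h[...,0]>95)&(h[...,0]<130)&(h[...,1]>120)&(h[...,2]>60),56.5),('red',((h[...,0]<8)|(h[...,0]>172))&(h[...,1]>140)&(h[...,2]>80),91)):
        c,l,st,ce=cv2.connectedComponentsWithStats((m&W).astype(np.uint8))
        for i in range(1,c):
            if st[i,4]>2: print(n,nm,st[i],ray(d,*ce[i],z).round(1),np.median(P[l==i],0).round(1))
    if n=='top':
        m=(P[...,2]>4)&(P[...,2]<110)&W
        print(cv2.minAreaRect(P[m][:,:2].astype(np.float32)))
# triangulate red centre from two views
A=[];b=[]
for n,(u,v) in(('top',(241.8,206.8)),('side',(234.5,190.))):
    d=D[n];M=d['K']@d['world_to_cam'][:3]
    for r,x in((0,u),(1,v)): q=x*M[2]-M[r];A.append(q[:3]);b.append(-q[3])
print(np.linalg.lstsq(np.array(A),np.array(b),rcond=None)[0])
E
```

```text
top blue [238 164   2   5   7] [633.   -5.2  56.5] [633.6  -3.9  52.2]
top blue [242 164   3   5  12] [633.1 -19.5  56.5] [634.9 -19.2  49.6]
top blue [238 183   3   5  10] [574.5  -7.9  56.5] [574.8  -8.   54.1]
top blue [243 183   2   5   8] [574.7 -22.4  56.5] [575.7 -23.4  53.4]
top red [240 201   5  12  47] [502.6 -18.7  91. ] [502.1 -19.2  89.7]
((564.2731323242188, -20.046249389648438), (187.68487548828125, 115.5110092163086), 0.7738819718360901)
side blue [275 188   4  14  35] [628.  -41.5  56.5] [634.1 -20.4  37. ]
side blue [256 191   4  15  39] [570.  -45.4  56.5] [574.9 -24.1  37.9]
side red [229 186  12   9  69] [504.3 -33.   91. ] [505.  -23.7  82.8]
[505.02650285 -18.55526701  79.73210947]
```

servo_tool(plan=[[0.0, 0, 0.2, 0, 0, 0, 1], [0.15, -0.1, 0.1, 0, 0, 0, 1], [0.15, -0.15, 0, 0, 0, 0, 1], [0.1, -0.18, 0, 0, 0, 0.05, 1], [0.1, -0.18, 0, 0, 0, 0.05, 1], [0.05, -0.2, 0, 0, 0, 0.05, 1], [0.0, -0.2, 0, 0, 0, 0.05, 1], [0.0, -0.2, 0, 0, 0, 0, 1], [0.0, -0.2, 0, 0, 0, 0, 1], [0.0, -0.2, 0, 0, 0, 0, 1], [0, -0.2, 0, 0, 0, 0, 1], [0, -0.2, 0, 0, 0, 0, 1], [0, 0, 0, 0, 0, 0, 1]])

```text
clock: 1.72
position: [409.4, -31.0, 321.1]
ee_rot: [1.0, -0.006, -0.0, 0.0]
contact_force: [0.3, -0.1, 0.4]
gripper_width: 85.1
grasp_force: 0.0
```

```bash
cat >> h.py <<'E'
from scipy.spatial.transform import Rotation as R
def wrist():
    s=arm.read_state();d=vision.get_image('wrist')
    T=np.eye(4);T[:3,:3]=R.from_quat(s['ee_rot']).as_matrix();T[:3,3]=s['position']
    d['world_to_cam']=np.linalg.inv(T@d['mount']);return s,d
def masks(d):
    h=cv2.cvtColor(d['image'],cv2.COLOR_RGB2HSV)
    return dict(red=((h[...,0]<8)|(h[...,0]>172))&(h[...,1]>140)&(h[...,2]>70),
     blue=(h[...,0]>95)&(h[...,0]<130)&(h[...,1]>120)&(h[...,2]>50),
     brass=(h[...,0]>12)&(h[...,0]<32)&(h[...,1]>90)&(h[...,2]>60))
def report(d,mn=20):
    P=pts(d)
    for n,m in masks(d).items():
        c,l,st,ce=cv2.connectedComponentsWithStats(m.astype(np.uint8))
        for i in range(1,c):
            q=P[l==i]
            if st[i,4]<mn or np.median(q[:,2])<20 or abs(np.median(q[:,1]))>80:continue
            zt=np.percentile(q[:,2],90);t=q[abs(q[:,2]-zt)<4]
            r=cv2.minAreaRect(t[:,:2].astype(np.float32))
            print(n,st[i],ce[i].round(1),'top',zt.round(1),np.array(r[0]).round(1),np.array(r[1]).round(1),round(r[2],1))
E
python3 - <<'E'
from h import *
s,d=wrist();print(s['position'],d['mount'].round(3).tolist(),d['K'][0]);save('w1',cv2.resize(d['image'],(800,600)));report(d)
E
```

```text
[409.42023027 -31.02415801 321.06854963] [[0.001, -0.962, -0.275, 69.976], [1.0, 0.001, 0.0, 0.316], [0.0, -0.275, 0.962, -142.274], [0.0, 0.0, 0.0, 1.0]] [292.95082236   0.         258.3437341 ]
red [241  70  13  31 305] [247.3  86.1] top 91.7 [505.2 -19.2] [34.5 12. ] 3.1
blue [247  23   7  15  66] [250.3  28.3] top 57.2 [575.5 -22.8] [7.5 7.5] 89.3
blue [235  24   7  12  53] [238.   28.3] top 56.8 [574.7  -7.9] [7.6 7.6] 89.5
brass [239  16  10  21 128] [243.8  25.5] top 52.6 [577.5 -14.7] [21.3 10.1] 2.9
```

View pics/w1.png

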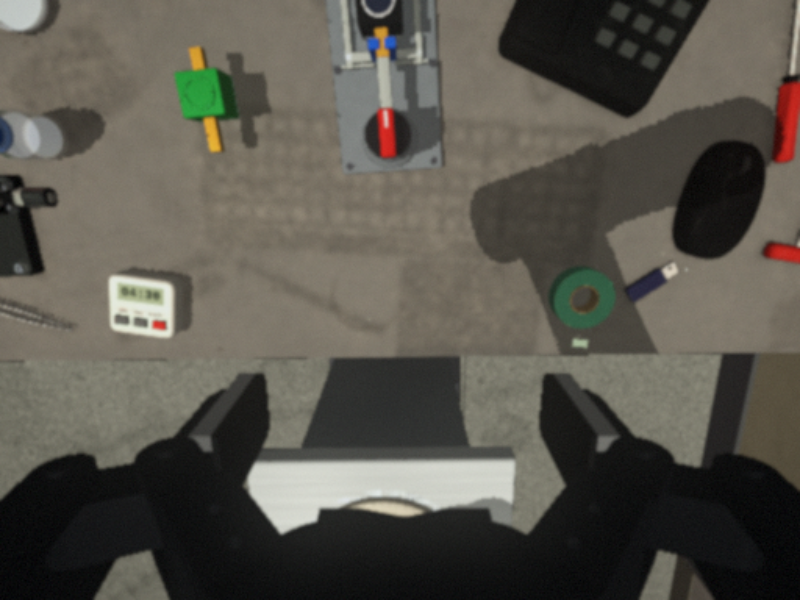

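The wrist view shows the knob bar at (387,133) and the jaws and trunnion at (382,43). The heights (91.7 and 57 mm) match the text. I'll move above the knob for a closer look.

servo_tool(plan=[[0.16, 0.02, -0.1, 0, 0, 0.03, 1], [0.16, 0.02, -0.1, 0, 0, 0, 1], [0, 0, -0.1, 0, 0, 0, 1], [0, 0, 0, 0, 0, 0, 1]])

```text
clock: 2.28
position: [505.0, -14.6, 228.4]
ee_rot: [1.0, 0.029, -0.004, 0.001]
contact_force: [0.5, 0.6, 0.6]
gripper_width: 85.1
grasp_force: 0.0
```

```bash
python3 - <<'E'
from h import *
s,d=wrist();print(s['position'],s['ee_rot'],s['joints']);save('w2',cv2.resize(d['image'],(800,600)));report(d)
E
```

```text
[505.00076853 -14.59808416 228.37343548] [ 9.99586849e-01  2.85081251e-02 -3.61188867e-03  6.10895371e-04] [ 2.92492665e-01  1.86507004e-01 -2.79503735e-01 -7.86725261e-04
 -1.11207806e+00  1.33567895e+00]
red [257 160  12  37 380] [262.5 178.6] top 91.5 [506.1 -19.2] [34.9 11. ] 3.3
blue [252  37   9  16  94] [255.5  42.8] top 57.1 [634.9  -5.3] [7.6 7.8] 3.5
blue [266  37   9  16  93] [270.2  42.7] top 57.0 [635.3 -19. ] [7.4 7.9] 3.3
blue [252 102   8   8  58] [255.4 105.5] top 57.2 [575.5  -8.1] [6.9 7.2] 3.3
blue [266 102   8   8  60] [269.5 105.5] top 56.9 [576.3 -22.5] [6.9 7.3] 3.4
brass [258  35  11  21 145] [262.8  46.9] top 51.8 [633.3 -11.9] [16.4  9. ] 3.3
brass [257  92  11  24 173] [262.3 102.7] top 58.2 [588.4 -14. ] [ 1.  10.1] 3.9
```

View pics/w2.png

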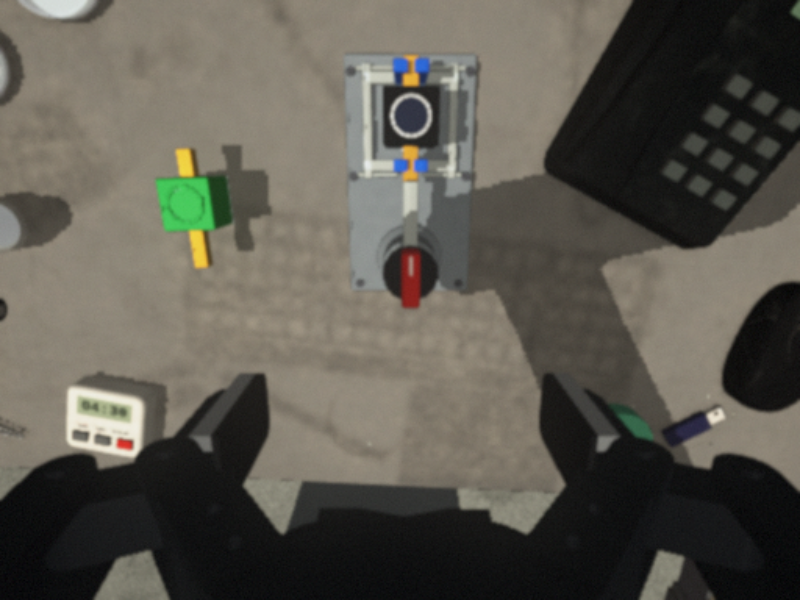

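The close wrist view puts the knob bar at (411,278) and the cube at (411,116) with brass and blue at each end. From this the knob is at (505.5,-19), the seat at (605.5,-13.7) and the yaw is 0.055. Next I'll descend on the knob.

servo_tool(plan=[[0.002, -0.015, -0.15, 0, -0.003, 0, 1], [0, 0, -0.15, 0, 0, 0, 0.8], [0, 0, -0.13, 0, 0, 0, 0.5], [0, 0, -0.05, 0, 0, 0, 0.5], [0, 0, 0, 0, 0, 0, 0.5], [0, 0, 0, 0, 0, 0, 0.5]])

```text
clock: 3.08
position: [508.4, -19.5, 89.3]
ee_rot: [1.0, 0.028, 0.005, -0.0]
contact_force: [0.0, 0.2, -0.4]
gripper_width: 42.9
grasp_force: 0.0
```

servo_tool(plan=[[-0.01, 0.002, -0.03, 0, 0.004, 0, 0.5], [0, 0, -0.016, 0, 0, 0, 0.5], [0, 0, 0, 0, 0, 0, 0.5]])

```text
clock: 3.45
position: [503.6, -19.7, 73.1]
ee_rot: [1.0, 0.028, -0.001, 0.0]
contact_force: [-0.4, -1.0, -0.3]
gripper_width: 42.6
grasp_force: 0.0
```

```bash
python3 - <<'E'
from h import *
s,d=wrist();print(s['position'],s['ee_rot'],s['contact_force']);report(d)
E
```

```text
[503.59483977 -19.69594696  73.14805953] [ 9.99618149e-01  2.75943893e-02 -1.44884680e-03  8.66026983e-05] [-0.36361788 -1.00881449 -0.28047835]
red [ 244  209   26   79 1752] [256.8 248.1] top 91.3 [506.7 -19.1] [35.1 11.8] 3.8
blue [236  95  17  16 246] [243.9 102.8] top 57.1 [575.5  -8.5] [7.5 8.5] 3.4
blue [262  95  17  16 259] [270.2 102.5] top 57.0 [576.3 -22.1] [7.5 8.4] 3.3
brass [246  78  22  45 652] [256.8  98.5] top 51.7 [576.8 -15.2] [22.3 10. ] 4.0
```

servo_tool(plan=[[0.007, 0.002, 0.007, 0, 0, 0, 0.4], [0, 0, 0, 0, 0, 0, 0], [0, 0, 0, 0, 0, 0, 0], [0, 0, 0, 0, 0, 0, 0], [0, 0, 0, 0, 0, 0, 0], [0, 0, 0, 0, 0, 0, 0]])

```text
clock: 4.25
position: [506.4, -18.9, 75.9]
ee_rot: [1.0, 0.028, -0.001, -0.0]
contact_force: [-0.8, 1.4, 3.0]
gripper_width: 9.9
grasp_force: 61.8
```

servo_tool(plan=[[0, 0, -0.015, 0, 0, 0, 0], [0, 0, -0.015, 0, 0, 0, 0], [0, 0, 0, 0, 0, 0, 0]])

```text
clock: 4.62
position: [506.6, -18.9, 67.9]
ee_rot: [1.0, 0.028, -0.0, 0.0]
contact_force: [-3.1, 1.9, 13.7]
gripper_width: 10.3
grasp_force: 63.2
```

servo_tool(plan=[[0, 0, 0, 0, 0, -0.05, 0], [0, 0, 0, 0, 0, -0.08, 0], [0, 0, 0, 0, 0, -0.08, 0], [0, 0, 0, 0, 0, -0.08, 0], [0, 0, 0, 0, 0, 0, 0]])

```text
clock: 5.25
position: [506.5, -19.2, 68.0]
ee_rot: [0.966, -0.259, -0.0, -0.0]
contact_force: [-3.9, 0.0, 12.9]
gripper_width: 10.6
grasp_force: 63.2
```

servo_tool(plan=[[0, 0, 0, 0, 0, -0.08, 0], [0, 0, 0, 0, 0, -0.08, 0], [0, 0, 0, 0, 0, -0.08, 0], [0, 0, 0, 0, 0, -0.08, 0], [0, 0, 0, 0, 0, -0.08, 0], [0, 0, 0, 0, 0, 0, 0]])

```text
clock: 6.0
position: [506.1, -19.5, 67.9]
ee_rot: [0.788, -0.615, -0.0, -0.0]
contact_force: [-4.4, -0.0, 13.2]
gripper_width: 10.1
grasp_force: 63.3
```

```bash
python3 - <<'E'
from h import *
s=arm.read_state();print(s['wrist_torque'],R.from_quat(s['ee_rot']).as_matrix()[:,0])
E
```

```text
[ 0.00430811  1.07832647 -0.06134667] [ 0.24335537 -0.96993665 -0.00102904]
```

servo_tool(plan=[[0, 0, 0, 0, 0, -0.015, 0], [0, 0, 0.015, 0, 0, 0, 0], [0, 0, 0.015, 0, 0, 0, 0], [0, 0, 0, 0, 0, 0, 0.4], [0, 0, 0, 0, 0, 0, 0.4], [0, 0, 0, 0, 0, 0, 0.4], [0, 0, 0.1, 0, 0, 0, 0.5], [0, 0, 0.15, 0, 0, 0, 0.7], [0, 0, 0.15, 0, 0, 0.05, 0.7], [0, 0, 0, 0, 0, 0.08, 0.7], [0, 0, 0, 0, 0, 0.08, 0.7], [0, 0, 0, 0, 0, 0.08, 0.7], [0, 0, 0, 0, 0, 0.08, 0.7], [0, 0, 0, 0, 0, 0.08, 0.7], [0, 0, 0, 0, 0, 0.08, 0.7], [0, 0, 0, 0, 0, 0.08, 0.7], [0, 0, 0, 0, 0, 0.08, 0.7], [0, 0, 0, 0, 0, 0.08, 0.7], [0, 0, 0, 0, 0, 0, 0.7]])

```text
clock: 8.38
position: [505.8, -19.0, 195.2]
ee_rot: [0.996, 0.091, -0.001, 0.0]
contact_force: [-1.2, -0.2, -0.2]
gripper_width: 59.6
grasp_force: 0.0
```

```bash
python3 - <<'E'
from h import *
s,d=wrist();print(s['position'],s['ee_rot'],s['joints']);save('w3',cv2.resize(d['image'],(800,600)));report(d)
P=pts(d)
m=(abs(P[...,2]-60)<8)&(abs(P[...,0]-605)<19)&(abs(P[...,1]+14)<30)
r=cv2.minAreaRect(P[m][:,:2].astype(np.float32));print('cube',np.median(P[m][:,2]),r)
E
```

```text
[505.78472532 -18.99506924 195.23788031] [ 9.95805355e-01  9.14864328e-02 -1.38840122e-03  2.07735456e-05] [ 2.83376791e-01  2.15707868e-01 -3.31303681e-01 -5.70942490e-04
 -1.02651867e+00  1.47094509e+00]
red [239 179  40  19 602] [257.3 187.6] top 91.4 [505.8 -19.4] [12.7 34.4] 12.8
blue [265  30  10  20 130] [268.6  37.8] top 57.1 [635.3  -5.1] [8.3 7.9] 10.8
blue [280  33  11  18 120] [285.   39.4] top 57.2 [635.7 -18.8] [7.9 8.8] 7.3
blue [256 102  10  10  74] [260.6 106.6] top 57.0 [575.1  -8.7] [8.2 7.7] 89.7
blue [271 104  10  10  80] [275.3 108.4] top 57.0 [575.8 -22.4] [7.1 8.4] 10.5
brass [270  29  14  24 185] [276.2  42.2] top 51.9 [633.7 -12. ] [17.6 10. ] 4.6
brass [261  92  15  34 285] [267.5 108.7] top 51.7 [573.7 -15.5] [28.1 10. ] 2.9
cube 59.81896499637975 ((605.6033935546875, -13.713817596435547), (35.89260482788086, 35.98430252075195), 3.1509413719177246)
```

View pics/w3.png

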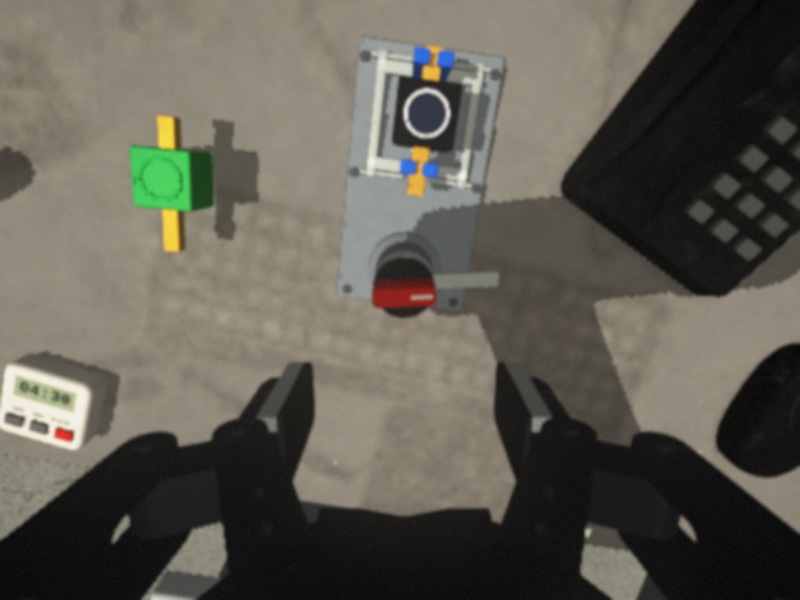

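The wrist view shows the knob bar across at (405,290), the tongue swung aside at (470,280), and the cube free at (427,112). The cam is about 1.40 and the knob top is back at 91.4. Next is the cube at (605.6,-13.7), yaw 0.055.

servo_tool(plan=[[0.15, 0.009, 0, 0, 0, -0.064, 0.7], [0.15, 0.009, -0.05, 0, 0, 0, 0.7], [0.033, 0, -0.15, 0, 0, 0, 0.7], [0, 0, -0.12, 0, 0, 0, 0.7], [0, 0, -0.08, 0, 0, 0, 0.7], [0, 0, 0, 0, 0, 0, 0.7], [0, 0, 0, 0, 0, 0, 0.7]])

```text
clock: 9.3
position: [606.8, -13.5, 76.7]
ee_rot: [1.0, 0.028, -0.0, 0.0]
contact_force: [0.9, -0.9, 0.1]
gripper_width: 59.7
grasp_force: 0.0
```

```bash
python3 - <<'E'
from h import *
s=arm.read_state();print(s['position'],R.from_quat(s['ee_rot']).as_matrix().round(4).tolist(),s['contact_force'])
E
```

```text
[606.78368712 -13.51638174  76.68764483] [[0.9984, 0.0566, -0.0001], [0.0566, -0.9984, -0.0], [-0.0001, 0.0, -1.0]] [ 0.87196962 -0.86556857  0.10405355]
```

servo_tool(plan=[[-0.004, 0, -0.07, 0, 0, 0, 0.7], [0, 0, -0.05, 0, 0, 0, 0.65], [0, 0, -0.013, 0, 0, 0, 0.65], [0, 0, 0, 0, 0, 0, 0.6], [0, 0, 0, 0, 0, 0, 0.6]])

```text
clock: 9.93
position: [605.3, -13.5, 36.5]
ee_rot: [1.0, 0.029, -0.0, -0.0]
contact_force: [-0.3, -0.2, -0.2]
gripper_width: 51.0
grasp_force: 0.0
```

servo_tool(plan=[[0, 0, 0, 0, 0, 0, 0.45], [0, 0, 0, 0, 0, 0, 0.3], [0, 0, 0, 0, 0, 0, 0.3], [0, 0, 0, 0, 0, 0, 0.3], [0, 0, 0, 0, 0, 0, 0.3]])

```text
clock: 10.55
position: [605.3, -13.5, 36.5]
ee_rot: [1.0, 0.029, -0.0, -0.0]
contact_force: [-0.7, 0.9, 5.5]
gripper_width: 35.2
grasp_force: 60.3
```

servo_tool(plan=[[0, -0.0037, 0, 0.025, 0.0014, 0, 0.3], [0, -0.0037, 0, 0.025, 0.0014, 0, 0.3], [0, -0.0037, -0.001, 0.025, 0.0014, 0, 0.3], [0, 0, 0, 0, 0, 0, 0.3], [0, 0, 0, 0, 0, 0, 0.3]])

```text
clock: 11.18
position: [605.4, -16.7, 36.2]
ee_rot: [0.997, 0.028, -0.002, -0.075]
contact_force: [-1.0, 1.2, 6.4]
gripper_width: 34.9
grasp_force: 60.6
```

```bash
cat >> h.py <<'E'
def st():
    s,d=wrist();M=R.from_quat(s['ee_rot']).as_matrix()
    print(s['position'].round(1),'z',M[:,2].round(3),s['contact_force'].round(1),s['wrist_torque'].round(2));report(d);return s,d
E
python3 - <<'E'
from h import *
s,d=st();save('w4',d['image'])
E
```

```text
[605.4 -16.7  36.2] z [-0.009  0.15  -0.989] [-1.   1.2  6.4] [ 0.3   0.03 -0.01]
blue [220 173  29  36 633] [234. 192.] top 56.7 [635.3  -5.5] [8.6 9.4] 4.0
blue [262 173  24  39 590] [274.8 194.4] top 56.7 [636.5 -24.1] [8.2 8.5] 5.9
blue [224 298  18  23 361] [233.  309.4] top 56.8 [579.9  -8.6] [ 9.2 17. ] 89.4
blue [261 298  19  27 388] [270.9 312. ] top 56.8 [581.1 -27.1] [17.   8.6] 1.8
brass [247 178  23  45 786] [256.9 199.9] top 51.1 [633.6 -17.5] [19.6  9.9] 3.2
brass [248 297  21  35 522] [256.5 313.2] top 58.2 [589.3 -21.2] [2.4 8.5] 2.2
```

View pics/w4.png

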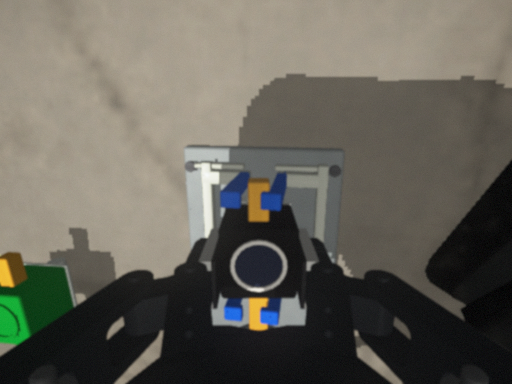

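The wrist view shows the cube tilted. The right blue post at (275,194) is 5 mm out (y -24.1, was -18.9), and the left one hasn't moved. Now the other way.

servo_tool(plan=[[0, 0.0037, 0.001, -0.025, -0.0014, 0, 0.3], [0, 0.0037, 0, -0.025, -0.0014, 0, 0.3], [0, 0.0037, 0, -0.025, -0.0014, 0, 0.3], [0, 0.0037, 0, -0.025, -0.0014, 0, 0.3], [0, 0.0037, 0, -0.025, -0.0014, 0, 0.3], [0, 0.0037, -0.001, -0.026, -0.0014, 0, 0.3], [0, 0, 0, 0, 0, 0, 0.3], [0, 0, 0, 0, 0, 0, 0.3]])

```text
clock: 12.22
position: [605.1, -10.4, 36.2]
ee_rot: [0.997, 0.029, 0.001, 0.076]
contact_force: [-0.0, -0.8, 5.5]
gripper_width: 35.0
grasp_force: 60.9
```

```bash
python3 - <<'E'
from h import *
st()
E
```

```text
[605.1 -10.4  36.2] z [ 0.007 -0.152 -0.988] [-0.  -0.8  5.5] [-0.23  0.09  0.01]
blue [232 173  25  39 605] [242.  194.8] top 56.7 [ 6.353e+02 -5.000e-01] [8.3 8.8] 1.5
blue [275 173  33  36 684] [291.6 191.2] top 56.6 [636.5 -23.6] [8.2 9.7] 3.3
blue [283 296  19  24 371] [291.9 308.7] top 56.7 [580.8 -26.2] [17.5  9.1] 7.9
blue [236 298  20  27 407] [245.  311.9] top 56.7 [580.   -3.2] [17.8  8.8] 6.9
brass [247 178  23  44 771] [259.9 199.5] top 51.1 [633.2  -7.3] [19.4 10.1] 2.7
brass [249 297  20  34 495] [260.1 313.1] top 51.5 [572.4 -10.7] [19.7 10. ] 3.1
```

Both jaws are about 4.7 mm open. I'll bring the cube upright, check the pose, then lift.

servo_tool(plan=[[0, -0.0036, 0.001, 0.025, 0.0014, 0, 0.3], [0, -0.0036, 0, 0.025, 0.0014, 0, 0.3], [0, -0.0036, 0, 0.026, 0.0014, 0, 0.3], [0, 0, 0, 0, 0, 0, 0.3], [0, 0, 0, 0, 0, 0, 0.3]])

```text
clock: 12.9
position: [605.3, -14.0, 36.4]
ee_rot: [1.0, 0.029, -0.0, 0.001]
contact_force: [-0.0, -2.2, 5.4]
gripper_width: 34.8
grasp_force: 61.3
```

servo_tool(plan=[[0, 0.001, 0.015, 0, 0, 0, 0.3], [0, 0, 0.015, 0, 0, 0, 0.3], [0, 0, 0, 0, 0, 0, 0.3]])

```text
clock: 13.28
position: [604.3, -13.1, 44.5]
ee_rot: [1.0, 0.029, -0.001, 0.0]
contact_force: [0.1, -0.4, -1.9]
gripper_width: 34.8
grasp_force: 60.5
```

servo_tool(plan=[[0.002, 0, 0.03, 0, 0, 0, 0.3], [0, 0, 0.03, 0, 0, 0, 0.3], [0, 0, 0.03, 0, 0, 0, 0.3], [0, 0, 0.025, 0, 0, 0, 0.3], [0, 0, 0.01, 0, 0, 0, 0.3], [0, 0, 0, 0, 0, 0, 0.3], [0, 0, 0, 0, 0, 0, 0.3], [0, 0, 0, 0, 0, 0, 0.3]])

```text
clock: 14.28
position: [605.1, -13.3, 81.8]
ee_rot: [1.0, 0.029, -0.001, 0.0]
contact_force: [0.3, 0.8, -1.7]
gripper_width: 34.9
grasp_force: 60.4
```

```bash
python3 - <<'E'
from h import *
s,d=st();d=vision.get_image('side');save('s5',cv2.resize(d['image'][130:250,190:330],(700,600)));P=pts(d)
E
```

```text
[605.1 -13.3  81.8] z [-0.003 -0.    -1.   ] [ 0.3  0.8 -1.7] [ 0.02 -0.01 -0.02]
blue [232 158  16  25 291] [239.6 172.2] top 56.8 [635.4  -0.8] [7.3 8.9] 2.0
blue [271 160  16  24 281] [278.  172.7] top 57.0 [636.6 -23.6] [7.9 8.9] 0.6
brass [247 178  23  45 948] [258.2 200.1] top 96.6 [633.2 -12.1] [19.5  9.9] 3.0
brass [249 297  20  34 665] [258.5 313.3] top 97.0 [572.2 -15.6] [19.9  9.9] 2.8
```

View pics/s5.png

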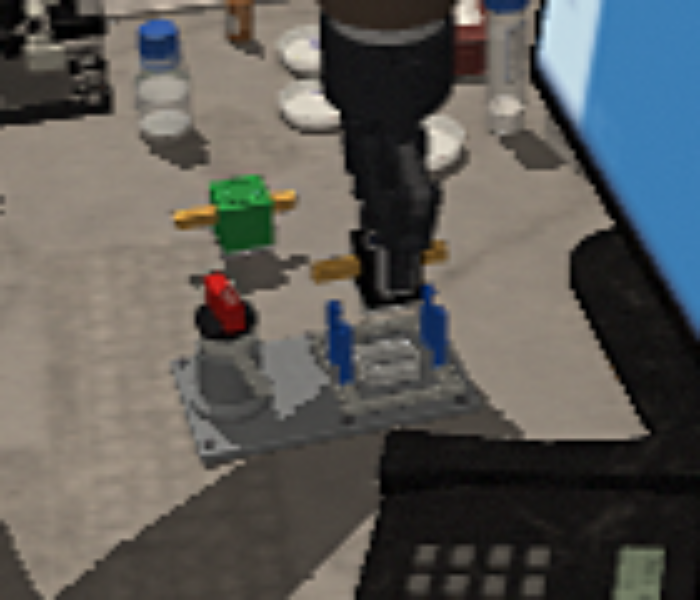

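The side crop shows the cube held upright at (385,265), above the open blue posts at (340,340) and (432,325). The knob at (225,300) is turned and up. The cube is 45 mm above its seat, so I'm handing in.

```bash
python3 -c "
from bench import arm
print(arm.job_done())"
```

```text
the job is handed in; nothing more can be done
None
```

The job is handed in (no verdict was returned): the knob is turned about 1.4 rad and back up, both jaws were rocked about 4.7 mm open, and the cube is held upright and still about 45 mm above its seat.

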